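# Set the code on the reagent lock box

### The arm

A 6-joint arm with a two-finger parallel gripper is mounted at the origin on the work surface. World frame = base frame: x ahead of the robot, y to its left, z up, the work surface at z = 0. Lengths are in m, angles in rad, forces in N, time in s.
With the tool pointing down it reaches from about 0.425 to 0.95 m from the base axis. Payload 3.5 kg.
Tool frame: the origin (TCP) lies midway between the tips of the shut fingers; the grasp point (between the pads) lies 19 mm behind it; z points along the fingers, y is the line along which they close (so a half turn about z gives the same grasp; the last joint's range is limited). The gripper opens to 85 mm and grips with 20 to 120 N. Pads are 22 mm wide; open, the fingers measure 114 mm over their backs; the gripper's body (76 mm by 85 mm) begins 54 mm behind the grasp point. The pads swing forward as they close: fully open they stand 13 mm farther back than shut.
Start: joints at [-1.258, 0.286, 1.577, -0, 1.279, -0.15], TCP at [0.301, -0.604, 0.231] pointing down, gripper open.
Joint ranges: [-2.77, 2.77], [-0.9, 2.22], [0.21, 2.48], [-1.53, 4.67], [0.24, 2.81], [-2.84, 2.84]. Speed limits (rad/s): [2.79, 2.79, 3.14, 3.14, 3.14, 3.14].

### API

Orientations are given as a unit quaternion [x, y, z, w].
In Python, from plant import ctrl gives the robot as it stands.
- The arm moves only by the tool arm_command, never from a script. Its argument "steps" is one flat list of numbers, 5 for each row, row after row: the opening in per cent of the stroke, from 0 (shut) to 100 (fully open), then the shift along the tool's x, y, z each as a share of 25 mm, from -1 to 1, then the turn about the tool's z as a share of 0.1 rad, from -1 to 1. In form: [grip, tx, ty, tz, spin, grip, tx, ty, tz, spin, ...]. A call has 1 to 8 rows; each row shifts and turns the commanded pose from where the row before left it, along the tool's axes as they then stand; what a row does not reach is not made up. A row lasts 1/12 s, in which the tool goes at most 41.7 mm and 7.16 degrees, less where a joint would pass 70% of its speed; a pose out of reach is approached as far as the arm can. A call with a number of a shift or a turn outside -1 to 1 is refused whole. A call with a gripper value outside its range is refused whole. The fingers move at their own pace and stop on an object; "squeeze" is the grip in N (left out, the last holds). Time passes only in rows, so rows that do not move let the fingers close. It gives the time, the measured TCP pose, the force, the opening and the grip force at its end, in the units of the state.
- ctrl.get_state(): the state, without advancing time (a new reading comes with each control period).
- ctrl.read_camera(name): name is "side" or "top"; returns the picture (420x560x3 uint8, red, green, blue); there is no depth.
- ctrl.camera_model(name): a dict with "intrinsics" (3x3 intrinsics, pixels), "rvec" (rotation vector, rad) and "tvec" (3), from world to camera coordinates, as OpenCV has them. Camera axes: x right, y down, z forward; pixel columns grow to the right and rows downward; lengths in m; the calibration is good to about 2 mm. A picture is of the moment at which its call begins. camera_model takes no time and is no camera call.
- ctrl.sign_off(): hands the job in; it is judged then, once.
The state is a dict: "time": time; "qpos": joint angles; "dq": joint speeds; "joint_efforts": joint torques, N m; "eef_pos": TCP position; "tcp_rot": TCP orientation; "contact_force": force on the tool from outside, world axes, zero at the start; "wrist_torque": the same for the moment, N m; "opening": opening from 0.0 (shut) to 1.0 (fully open); "finger_force": force on a finger pad.
Only numpy, scipy, OpenCV 4.12 (cv2) and the standard library are available. Lean on these libraries where they do the work, as an engineer would, in place of code of your own. Each camera call takes 0.05 s, during which the arm holds its last target. There are 200 camera calls.

### The job

Set the code four-two on the two dials of the reagent lock box (left and right as seen from the robot): first turn the left dial until its pointer points at the four-dot mark, then turn the right dial until its pointer points at the two-dot mark. Let go of the dials at the end, and do not touch the hot-plate stirrer, which has two similar but smaller knobs.

Things in the scene. Friction and masses are not known exactly. Their poses are not given: they have to be found in the camera images.
- lock_box: Heavy fixed flat box, dark grey with light grey lid, 170 (x) by 240 (y) by 80 mm high, on the left or right of the bench. Origin: centre of its underside; z up, +x to its far (hinge) side, away from the robot, yawed up to 15 degrees; +y to its left. Two like black dials on the lid turn about upright axes at (-15, +60) mm (left) and (-15, -60) mm (right) in this frame.
- dial_left (a joint): Left dial, rad: 0 = pointer to the box's +x, grows clockwise from above. Round each dial, 47 mm out, five marks of 1 to 5 dots: 1 dot at -1.57 (to +y), 2 at -0.785, 3 at 0, 4 at 0.785, 5 at 1.57. Disc 46 mm across; over it an upright grip bar 14 mm wide, 41 mm long, 84 to 120 mm above the bench; its pointed, white-lined end is the pointer. Starts between -0.7 and 0.35.
- dial_right (a joint): Right dial, rad: same shape, marks and meaning as the left dial. Starts between -0.35 and 0.7. Both dials have stops at -1.9 and 1.9, light friction (0.04 N m) and no clicks, and stay where they are left; one grasp of the bar from above is enough for each. The bar lies along the box's x at 0.
- stirrer: Hot-plate stirrer, fixed, white, 260 (x) by 170 (y) by 90 mm high, with a square plate, an 85 mm high glass beaker on it and two black knobs 30 mm across on the part nearest the robot. Origin: centre of its underside; z up, +x away from the robot, yawed up to 15 degrees. Stands across the bench from the lock box, about 400 mm away. Not to be touched.

How it is judged:
By the outcome, as a careful person would: the job done as asked, in the order asked, and still so for the second after the job is handed in, with the robot touching nothing.
It also fails if it takes over 48 s, if anything falls off the work surface, if the arm or the gripper's body presses on something with over 40 N, if the wrist force passes 120 N, or if a joint passes its speed limit or range.

## Working session

There is one attempt and no reset: what is moved stays moved. The work goes in short steps, Python scripts to look and compute and a tool call to move; the robot and the scene stay as the last step left them, time stands still between calls to the robot, and variables do not carry over. Pictures are saved under pics/ and viewed, at most 10 in all, crops included, and the job is handed in when it is done.

Besides the shell and the picture viewer there is one more tool, called after "Call:" by a JSON object that holds its "api" and its "payload", one argument or row to a line. arm_command: Moves the arm, as the interface text tells. Its arguments: {"type":"object","properties":{"steps":{"type":"array","items":{"type":"number"}},"squeeze":{"type":"number"}},"required":["steps"]}

```bash
mkdir -p pics; python3 - <<'E'
from plant import ctrl
import cv2,numpy as np
for n in("top","side"):
    cv2.imwrite(f"pics/{n}0.png",ctrl.read_camera(n)[:,:,::-1])
    m=ctrl.camera_model(n);R=cv2.Rodrigues(np.array(m["rvec"]))[0]
    print(n,np.round(m["intrinsics"],1).tolist(),np.round(-R.T@np.array(m["tvec"]).ravel(),3),np.round(R,2).tolist())
s=ctrl.get_state();print(s["time"],s["eef_pos"],s["tcp_rot"])
E
```

```text
top [[393.2, 0.0, 278.3], [0.0, 393.2, 203.5], [0.0, 0.0, 1.0]] [0.479 0.005 0.847] [[-0.03, -1.0, 0.02], [-1.0, 0.03, -0.1], [0.1, -0.02, -1.0]]
side [[517.1, 0.0, 278.3], [0.0, 517.1, 213.0], [0.0, 0.0, 1.0]] [0.426 0.784 0.531] [[-0.99, -0.16, -0.01], [-0.07, 0.5, -0.87], [0.14, -0.85, -0.5]]
0.1 [ 0.30122251 -0.60340893  0.2300478 ] [ 9.73344598e-01  2.29345039e-01 -9.20795122e-05 -1.06680619e-03]
```

View pics/top0.png

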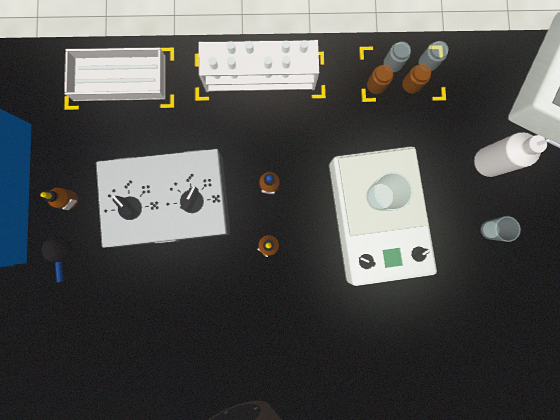

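View pics/side0.png

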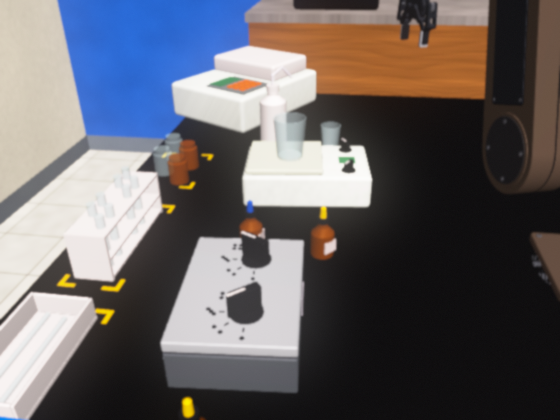

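The top view shows the lock box on the robot's left: lid corners near (97,161), (219,150), (227,236) and (103,247), left dial near (129,207), right dial near (191,200). The stirrer is near (385,215). In the side view the gripper is far right, and both dials can be seen near (245,300) and (256,248).

```bash
cat >h.py <<'E'
from plant import ctrl
import cv2,numpy as np
def ray(n,uv,z):
    m=ctrl.camera_model(n);R=cv2.Rodrigues(np.array(m["rvec"]))[0];t=np.array(m["tvec"]).ravel();c=-R.T@t
    uv=np.atleast_2d(np.array(uv,float));d=np.c_[uv,np.ones(len(uv))]@np.linalg.inv(np.array(m["intrinsics"])).T@R
    return (c+d*((z-c[2])/d[:,2])[:,None])[:,:2]
def proj(n,P):
    m=ctrl.camera_model(n);return cv2.projectPoints(np.atleast_2d(np.array(P,float)),np.array(m["rvec"],float),np.array(m["tvec"],float),np.array(m["intrinsics"]),None)[0][:,0]
E
python3 - <<'E'
from h import *
im=cv2.imread("pics/top0.png");g=cv2.cvtColor(im,cv2.COLOR_BGR2GRAY)
mk=np.zeros_like(g);mk[140:260,85:240]=(g[140:260,85:240]>110)*255
c=max(cv2.findContours(mk,0,2)[0],key=cv2.contourArea)
W=ray("top",cv2.convexHull(c)[:,0],.08).astype(np.float32)
r=cv2.minAreaRect(W);print("lid",r)
print(cv2.boxPoints(r).round(4).tolist())
a=np.deg2rad(r[2]); 
# yaw: long axis is box y
b=cv2.boxPoints(r);e=[b[1]-b[0],b[2]-b[1]];L=max(e,key=np.linalg.norm);L=L if L[1]>0 else -L
yaw=np.arctan2(-L[0],L[1]);print("yaw",yaw)
Rz=np.array([[np.cos(yaw),-np.sin(yaw)],[np.sin(yaw),np.cos(yaw)]])
o=np.array(r[0])
for nm,y in(("L",.06),("R",-.06)):
    p=o+Rz@[-.015,y];print(nm,p,proj("top",[*p,.08]),proj("top",[*p,.12]))
    for k,an in enumerate((-1.57,-.785,0,.785,1.57)): print(k+1,proj("top",[*(p+Rz@[.047*np.cos(an),-.047*np.sin(an)]),.08]).round(0))
cv2.imwrite("pics/crop0.png",cv2.resize(im[145:255,90:235],None,fx=5,fy=5,interpolation=cv2.INTER_CUBIC))
E
```

```text
lid ((0.5703482031822205, 0.21755552291870117), (0.17341166734695435, 0.23994433879852295), 4.762821674346924)
[[0.4740000069141388, 0.32989999651908875], [0.49390000104904175, 0.09080000221729279], [0.666700005531311, 0.10520000010728836], [0.6467999815940857, 0.3443000018596649]]
yaw 0.08312685
L [0.55041813 0.27610287] [[129.93197779 208.59515677]] [[122.21598582 206.78468779]]
1 [[106. 211.]]
2 [[111. 194.]]
3 [[128. 185.]]
4 [[146. 190.]]
5 [[154. 206.]]
R [0.56038187 0.15651724] [[191.72434291 201.89092569]] [[187.42739514 199.72293249]]
1 [[168. 204.]]
2 [[173. 187.]]
3 [[190. 178.]]
4 [[207. 183.]]
5 [[216. 199.]]
```

View pics/crop0.png

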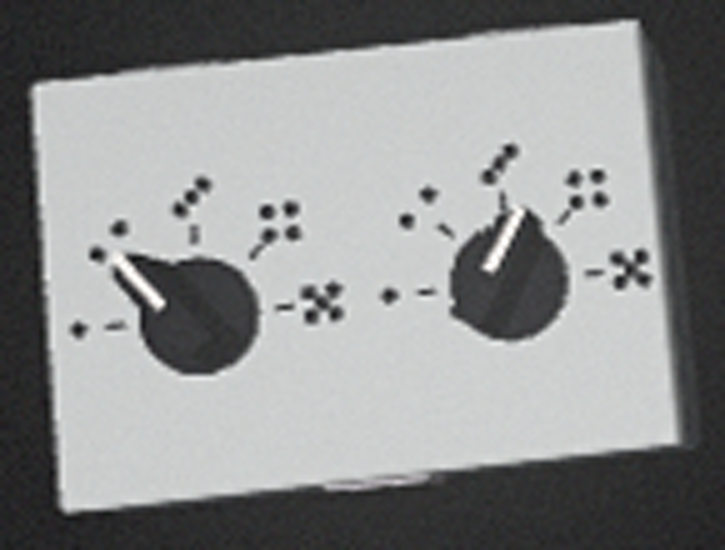

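The crop shows the left pointer between the 2-dot mark and its tick, about (116,256) in crop pixels. The right pointer is just clockwise of the 3-dot mark, near (518,209). The predicted tick positions match the picture, so I'll fit the pointer lines and start moving in the same turn.

```bash
cat >>h.py <<'E'
YAW=.083
def dials(im,boxes,z=.12):
    g=im.min(axis=2);out=[]
    for (x0,y0,x1,y1) in boxes:
        s=cv2.resize(g[y0:y1,x0:x1],None,fx=5,fy=5,interpolation=cv2.INTER_CUBIC)
        th=225;n,l,st,ce=cv2.connectedComponentsWithStats((s>th).astype(np.uint8))
        for k in range(1,n):
            if st[k,4]>60:
                p=np.argwhere(l==k)[:,::-1]/5.+[x0-.4,y0-.4]
                w=ray("top",p,z).astype(np.float32);v=cv2.fitLine(w,2,0,.01,.01).ravel()
                e=(w-v[2:])@v[:2];d=v[:2]*(1 if v[0]>0 else -1)
                print("line",w.mean(0).round(4),"len",round(float(np.ptp(e)),4),"world ang",round(float(np.arctan2(d[1],d[0])),3),"dial",round(float(YAW-np.arctan2(d[1],d[0])),3))
E
python3 - <<'E'
from h import *
im=cv2.imread("pics/top0.png");print(im[196:207,112:124].min(2));
dials(im,[(108,190,128,212),(182,182,200,204)])
E
```

```text
[[222 234 226  86  36  33  42  94 162 171 211 207]
 [213 235 235 198  66  47  51  42  34  43  68  97]
 [147 135 239 238 204  54  52  50  46  47  41  45]
 [146  45 138 241 235 156  57  53  54  45  48  45]
 [151  41  74 173 242 235 154  52  51  52  49  49]
 [197 112  44  74 172 242 235 143  51  52  52  48]
 [208 196  80  48  76 173 244 234 141  53  53  49]
 [204 206 196  84  43  73 172 241 236 139  53  52]
 [202 205 210 194  56  43  75 173 242 233 110  52]
 [201 201 206 199 149  52  41 101 213 245 240  61]
 [202 204 201 205 202 155  46  48 102 196 136  50]]
line [0.5626 0.286 ] len 0.0258 world ang 0.739 dial -0.656
line [0.5739 0.1508] len 0.0255 world ang -0.471 dial 0.554
```

Call:
{"api": "arm_command", "payload": {
  "steps": [100,0,0,-1,0,100,0,0,-1,0,100,0.88,-0.96,0,0,100,0.88,-0.96,0,0,100,0.88,-0.96,0,0,100,0.88,-0.96,0,0,100,0.88,-0.96,0,0,100,0.88,-0.96,0,0]
}}

```text
time: 0.77
eef_pos: [0.3552, -0.4144, 0.2806]
tcp_rot: [0.973, 0.229, -0.0, -0.001]
contact_force: [1.3, -0.0, -0.7]
opening: 0.995
finger_force: 0.0
```

Call:
{"api": "arm_command", "payload": {
  "steps": [100,0.88,-0.96,0,0,100,0.88,-0.96,0,0,100,0.88,-0.96,0,0,100,0.88,-0.96,0,0,100,0.88,-0.96,0,0,100,0.88,-0.96,0,0,100,0.88,-0.96,0,0,100,0.88,-0.96,0,0]
}}

```text
time: 1.43
eef_pos: [0.4268, -0.1641, 0.2809]
tcp_rot: [0.973, 0.229, -0.0, -0.0]
contact_force: [0.7, 0.7, -0.0]
opening: 0.999
finger_force: 0.0
```

Call:
{"api": "arm_command", "payload": {
  "steps": [100,0.88,-0.96,0,0,100,0.88,-0.96,0,0,100,0.88,-0.96,0,0,100,0.88,-0.96,0,0,100,0.88,-0.96,0,0,100,0.88,-0.96,0,0,100,0.88,-0.96,0,0,100,0.88,-0.96,0,0]
}}

```text
time: 2.1
eef_pos: [0.4986, 0.0863, 0.2809]
tcp_rot: [0.973, 0.229, -0.0, -0.0]
contact_force: [0.5, -0.0, 0.5]
opening: 0.999
finger_force: 0.0
```

Call:
{"api": "arm_command", "payload": {
  "steps": [100,0.88,-0.96,0,0,100,0.88,-0.96,0,0,100,0.88,-0.96,0,0,100,0,0,0,-1,100,0,0,0,-1,100,0,0,0,-1,100,0,0,0,-1,100,0,0,0,-1]
}}

```text
time: 2.77
eef_pos: [0.5253, 0.1786, 0.2806]
tcp_rot: [0.885, 0.465, -0.001, -0.0]
contact_force: [-0.0, -0.4, 0.3]
opening: 1.0
finger_force: 0.0
```

Call:
{"api": "arm_command", "payload": {
  "steps": [100,0,0,0,-1,100,0,0,0,-1,100,0,0,0,-1,100,0,0,0,-1,100,0,0,0,-1,100,0,0,0,-1,100,0,0,0,-1,100,0,0,0,-1]
}}

```text
time: 3.43
eef_pos: [0.5253, 0.1784, 0.2807]
tcp_rot: [0.634, 0.773, -0.0, -0.0]
contact_force: [0.4, -0.4, 0.2]
opening: 1.0
finger_force: 0.0
```

Call:
{"api": "arm_command", "payload": {
  "steps": [100,0,0,0,-1,100,0,0,0,-1,100,0,0,0,-1,100,0,0,0,-1,100,0,0,0,-1,100,0,0,0,-1,100,0,0,0,-1,100,0,0,0,-1]
}}

```text
time: 4.1
eef_pos: [0.5253, 0.1784, 0.2806]
tcp_rot: [0.283, 0.959, -0.0, -0.001]
contact_force: [-0.2, -0.5, -0.2]
opening: 1.003
finger_force: 0.0
```

```bash
cat >>h.py <<'E'
def where(tx,ty,z,bar=None):
    s=ctrl.get_state();q=np.array(s["tcp_rot"]);a=2*np.arctan2(q[1],q[0]);p=np.array(s["eef_pos"])
    d=np.array([tx,ty])-p[:2];X=[np.cos(a),np.sin(a)];Y=[np.sin(a),-np.cos(a)]
    print("t",s["time"],"p",p.round(4),"q6",s["qpos"][5].round(3),"x ang",round(a,3),"rows25: tx",round(d@X/.025,2),"ty",round(d@Y/.025,2),"tz",round((p[2]-z)/.025,2))
    if bar is not None: print("spin/0.1",round(((a-bar+np.pi/2)%np.pi-np.pi/2)/.1,2))
E
python3 -c "
from h import *
where(.551,.2755,.094,.739+np.pi)"
```

```text
t 4.1 p [0.5253 0.1784 0.2806] q6 -0.852 x ang 2.568 rows25: tx 1.24 ty 3.82 tz 7.47
spin/0.1 -13.13
```

Call:
{"api": "arm_command", "payload": {
  "steps": [100,0.31,0.95,0,0,100,0.31,0.95,0,0,100,0.31,0.95,0,0,100,0.31,0.95,0,0,100,0,0,0,-1,100,0,0,0,-1,100,0,0,0,-1,100,0,0,0,-1]
}}

```text
time: 4.77
eef_pos: [0.5513, 0.2752, 0.2804]
tcp_rot: [0.087, 0.996, -0.0, -0.001]
contact_force: [0.1, -0.6, 0.4]
opening: 1.006
finger_force: 0.0
```

Call:
{"api": "arm_command", "payload": {
  "steps": [100,0,0,0,-1,100,0,0,0,-1,100,0,0,0,-1,100,0,0,0,-1,100,0,0,0,-1,100,0,0,0,-1,100,0,0,0,-1,100,0,0,0,-1]
}}

```text
time: 5.43
eef_pos: [0.5513, 0.2748, 0.2805]
tcp_rot: [-0.308, 0.951, 0.0, -0.001]
contact_force: [0.6, 0.3, -0.7]
opening: 1.0
finger_force: 0.0
```

Call:
{"api": "arm_command", "payload": {
  "steps": [100,0,0,0,-1,100,0,0,1,-0.1,100,0,0,1,0,100,0,0,1,0,100,0,0,0,0]
}}

```text
time: 5.85
eef_pos: [0.548, 0.2737, 0.1992]
tcp_rot: [-0.357, 0.934, 0.0, -0.006]
contact_force: [-0.6, -0.5, -1.1]
opening: 0.999
finger_force: 0.0
```

```bash
python3 -c "
from h import *
where(.551,.2755,.094,.739+np.pi)
a=ctrl.read_camera('top')[:,:,::-1];b=ctrl.read_camera('side')[:,:,::-1]
cv2.imwrite('pics/a1.png',np.hstack([cv2.resize(a[120:280,60:260],(400,320)),cv2.resize(b[160:360,140:340],(320,320))]))"
```

```text
t 5.85 p [0.548  0.2737 0.1992] q6 -2.004 x ang 3.873 rows25: tx -0.14 ty -0.03 tz 4.21
spin/0.1 -0.08
```

View pics/a1.png

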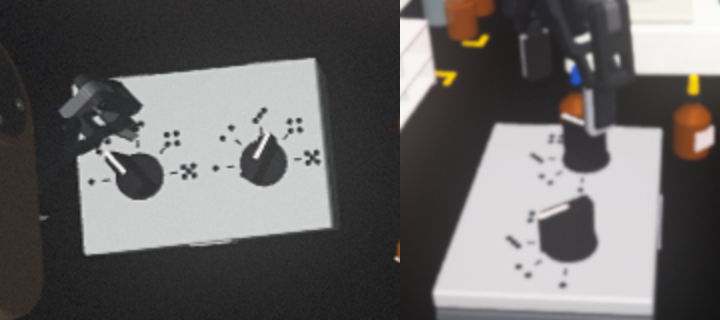

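The picture shows the open gripper above and up-left of the left dial in the top view. In the side view the fingers are in front of the far dial. I'll check this against the projected TCP.

```bash
python3 -c "
from h import *
where(.551,.2755,.094,.739+np.pi)
s=ctrl.get_state();p=s['eef_pos'];print(s['tcp_rot'])
a=s['tcp_rot'];an=2*np.arctan2(a[1],a[0]);Y=np.array([np.sin(an),-np.cos(an),0])
for n in('top','side'):
  for o in(-.045,.045):
    print(n,proj(n,p+o*Y+[0,0,.013]).round())
im=cv2.imread('pics/top0.png')
"
```

```text
t 5.95 p [0.5509 0.2747 0.2051] q6 -2.004 x ang 3.873 rows25: tx -0.02 ty 0.02 tz 4.44
spin/0.1 -0.08
[-3.57493225e-01  9.33914262e-01  1.11561742e-04 -1.65348927e-03]
top [[121. 182.]]
top [[ 78. 220.]]
side [[226. 206.]]
side [[264. 238.]]
```

The expected tip positions match both views. Next I descend and grip.

Call:
{"api": "arm_command", "payload": {
  "steps": [100,0,0,1,0,100,0,0,1,0,100,0,0,1,0,100,0,0,1,0,100,0,0,0.4,0,100,0,0,0,0]
}}

```text
time: 6.45
eef_pos: [0.5508, 0.2746, 0.095]
tcp_rot: [-0.357, 0.934, 0.0, -0.002]
contact_force: [0.4, -0.1, -0.8]
opening: 1.0
finger_force: 0.0
```

Call:
{"api": "arm_command", "payload": {
  "steps": [0,0,0,0,0,0,0,0,0,0,0,0,0,0,0,0,0,0,0,0,0,0,0,0,0,0,0,0,0,0,0,0,0,0,0,0,0,0,0,0],
  "squeeze": 30
}}

```text
time: 7.12
eef_pos: [0.552, 0.2752, 0.0973]
tcp_rot: [-0.358, 0.934, 0.0, 0.0]
contact_force: [-1.1, 0.3, 5.7]
opening: 0.155
finger_force: 33.4
```

```bash
python3 -c "
from h import *
where(.551,.2755,.094,.739+np.pi)
s=ctrl.get_state();print(s['opening'],s['finger_force'],s['contact_force'],s['wrist_torque'])
a=ctrl.read_camera('top')[:,:,::-1];b=ctrl.read_camera('side')[:,:,::-1]
cv2.imwrite('pics/a2.png',np.hstack([cv2.resize(a[120:280,60:260],(400,320)),cv2.resize(b[160:360,140:340],(320,320))]))"
```

```text
t 7.1167 p [0.552  0.2752 0.0973] q6 -2.004 x ang 3.873 rows25: tx 0.02 ty 0.03 tz 0.13
spin/0.1 -0.08
0.15473962347358564 33.428664207458496 [-1.1486672   0.26394641  5.68349693] [0.0770955  0.28038041 0.02234099]
```

View pics/a2.png

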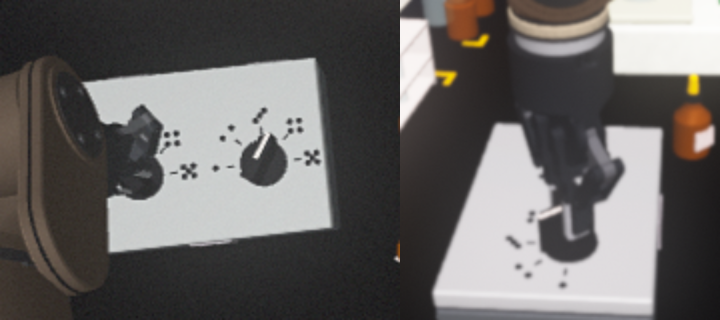

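The gripper holds the bar: the opening of 0.155 is about 13–14 mm, and the pads straddle the left bar. I'll turn clockwise by about 1.43 rad.

Call:
{"api": "arm_command", "payload": {
  "steps": [0,0,0,0,0.8,0,0,0,0,0.8,0,0,0,0,0.8,0,0,0,0,0.8,0,0,0,0,0.8,0,0,0,0,0.8,0,0,0,0,0.8,0,0,0,0,0.8]
}}

```text
time: 7.88
eef_pos: [0.5515, 0.2761, 0.0973]
tcp_rot: [-0.044, 0.999, 0.001, 0.0]
contact_force: [-2.7, 3.4, 6.2]
opening: 0.155
finger_force: 33.6
```

Call:
{"api": "arm_command", "payload": {
  "steps": [0,0,0,0,0.8,0,0,0,0,0.8,0,0,0,0,0.8,0,0,0,0,0.8,0,0,0,0,0.8,0,0,0,0,0.8,0,0,0,0,0.8,0,0,0,0,0.8]
}}

```text
time: 8.55
eef_pos: [0.5518, 0.2771, 0.0973]
tcp_rot: [0.273, 0.962, 0.002, -0.0]
contact_force: [-2.7, 6.1, 3.4]
opening: 0.158
finger_force: 33.5
```

Call:
{"api": "arm_command", "payload": {
  "steps": [0,0,0,0,0.8,0,0,0,0,0.7,0,0,0,0,0,0,0,0,0,0]
}}

```text
time: 8.88
eef_pos: [0.5519, 0.2773, 0.0973]
tcp_rot: [0.343, 0.939, 0.003, -0.0]
contact_force: [-0.8, 6.3, 4.0]
opening: 0.157
finger_force: 33.4
```

```bash
python3 -c "
from h import *
where(.551,.2755,.094,YAW-.785+np.pi)
s=ctrl.get_state();print(s['opening'],s['finger_force'],s['contact_force'],s['wrist_torque'])
b=ctrl.read_camera('side')[:,:,::-1]
cv2.imwrite('pics/a3.png',cv2.resize(b[200:380,140:340],(600,540)))"
```

```text
t 8.8833 p [0.5519 0.2773 0.0973] q6 -0.574 x ang 2.442 rows25: tx -0.02 ty -0.08 tz 0.13
spin/0.1 0.02
0.156724793435132 33.423964977264404 [-0.7775343   6.32356089  4.00917049] [ 0.96958137  0.30350258 -0.04822404]
```

View pics/a3.png

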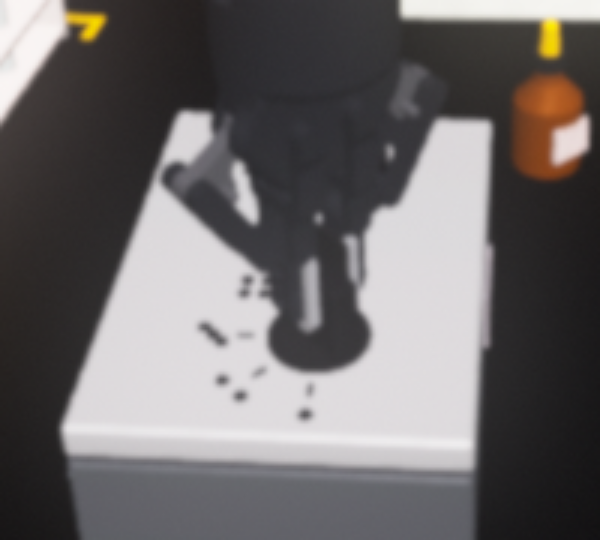

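The pointer end is now on the 4-dot side. I release, rise and go above the right dial.

Call:
{"api": "arm_command", "payload": {
  "steps": [100,0,0,0,0,100,0,0,0,0,100,0,0,0,0,100,0,0,0,0,100,0,0,0,0,100,0,0,0,0,100,0,0,-0.5,0,100,0,0,-1,0]
}}

```text
time: 9.6
eef_pos: [0.5492, 0.274, 0.1308]
tcp_rot: [0.342, 0.94, -0.002, -0.003]
contact_force: [0.6, 0.8, -0.3]
opening: 0.999
finger_force: 0.0
```

Call:
{"api": "arm_command", "payload": {
  "steps": [100,0,0,-1,0,100,0,0,-1,0,100,0,0,-1,0,100,-0.85,-0.87,0,0,100,-0.85,-0.87,0,0,100,-0.85,-0.87,0,0,100,-0.85,-0.87,0,0,100,0,0,0,-0.8]
}}

```text
time: 10.27
eef_pos: [0.5615, 0.1494, 0.2102]
tcp_rot: [0.306, 0.952, -0.001, 0.001]
contact_force: [0.0, 0.9, -0.8]
opening: 1.002
finger_force: 0.0
```

Call:
{"api": "arm_command", "payload": {
  "steps": [100,0,0,0,-0.8,100,0,0,0,-0.7,100,0,0,0,0]
}}

```text
time: 10.52
eef_pos: [0.561, 0.1532, 0.21]
tcp_rot: [0.232, 0.973, 0.0, 0.001]
contact_force: [-0.4, 0.3, -0.1]
opening: 0.999
finger_force: 0.0
```

```bash
python3 -c "
from h import *
where(.561,.156,.094,-.471+np.pi)
a=ctrl.read_camera('top')[:,:,::-1];b=ctrl.read_camera('side')[:,:,::-1]
cv2.imwrite('pics/top4.png',a)
cv2.imwrite('pics/a4.png',np.hstack([cv2.resize(a[130:270,80:250],(425,350)),cv2.resize(b[200:380,150:330],(350,350))]))"
```

```text
t 10.5167 p [0.561  0.1532 0.21  ] q6 -1.01 x ang 2.673 rows25: tx 0.05 ty 0.1 tz 4.64
spin/0.1 0.03
```

View pics/a4.png

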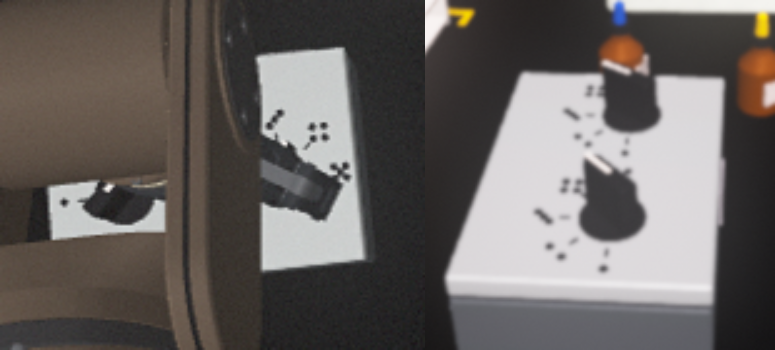

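The side view shows the left pointer's white line from about (610,172) to (585,155) in the crop, towards the 4-dot mark; the top view is hidden by the arm. I measure the pointer angle from the side view.

```bash
cat >>h.py <<'E'
def sidedial(im,c,z=.12):
    # c: dial axis; white line on the bar top, in a box around axis at z=.12
    u,v=proj("side",[*c,z])[0].astype(int);x0,y0=u-32,v-32
    s=cv2.resize(im.min(2)[y0:v+32,x0:u+32],None,fx=5,fy=5,interpolation=cv2.INTER_CUBIC)
    n,l,st,ce=cv2.connectedComponentsWithStats((s>190).astype(np.uint8))
    for k in range(1,n):
        if 150<st[k,4]<20000:
            p=np.argwhere(l==k)[:,::-1]/5.+[x0-.4,y0-.4];w=ray("side",p,z).astype(np.float32)
            (cx,cy),wh,an=cv2.minAreaRect(w)
            f=cv2.fitLine(w,2,0,.01,.01).ravel();d=f[:2]*(1 if f[0]>0 else -1)
            print("ctr",round(cx,4),round(cy,4),"size",np.round(wh,4),"dial by fit",round(float(YAW-np.arctan2(d[1],d[0])),3),"by axis",round(float(YAW-np.arctan2(cy-c[1],cx-c[0])),3))
E
python3 -c "
from h import *
b=ctrl.read_camera('side')[:,:,::-1];cv2.imwrite('pics/side4.png',b)
sidedial(b,(.551,.2755));print('R');sidedial(b,(.561,.156));print('before');sidedial(cv2.imread('pics/side0.png'),(.551,.2755))
sidedial(cv2.imread('pics/side0.png'),(.561,.156))"
```

```text
R
ctr 0.5581 0.0576 size [0.0584 0.0047] dial by fit -0.037 by axis 1.683
ctr 0.5762 0.1516 size [0.0041 0.0236] dial by fit 0.565 by axis 0.362
ctr 0.5846 0.2012 size [0.0284 0.0742] dial by fit 1.348 by axis -1.006
ctr 0.5259 0.194 size [0.0325 0.0689] dial by fit 1.498 by axis -2.233
before
ctr 0.558 0.0575 size [0.0581 0.0047] dial by fit -0.033 by axis 1.685
ctr 0.5763 0.1516 size [0.0034 0.023 ] dial by fit 0.564 by axis 0.365
ctr 0.5847 0.2015 size [0.0282 0.0736] dial by fit 1.344 by axis -1.008
ctr 0.5258 0.1943 size [0.0322 0.0684] dial by fit 1.498 by axis -2.232
```

```bash
sed -i 's/def sidedial(im,c,z=.12):/def sidedial(im,c,z=.12,th=190):/;s/(s>190)/(s>th)/' h.py; python3 -c "
from h import *
b=cv2.imread('pics/side4.png')
for t in (222,228,234,240): print(t);sidedial(b,(.551,.2755),th=t)"
```

```text
222
ctr 0.5658 0.2671 size [0.0054 0.0266] dial by fit 0.844 by axis 0.598
228
ctr 0.5656 0.2673 size [0.0036 0.0244] dial by fit 0.838 by axis 0.596
234
240
```

Call:
{"api": "arm_command", "payload": {
  "steps": [100,0.05,0.1,1,0,100,0,0,1,0,100,0,0,1,0,100,0,0,1,0,100,0,0,0.6,0,100,0,0,0,0]
}}

```text
time: 11.17
eef_pos: [0.5577, 0.1563, 0.0895]
tcp_rot: [0.233, 0.973, -0.001, -0.004]
contact_force: [-0.2, -0.1, -1.6]
opening: 1.001
finger_force: 0.0
```

```bash
python3 -c "
from h import *
b=cv2.imread('pics/side0.png')
for t in (215,222,228):
  print(t);sidedial(b,(.551,.2755),th=t);sidedial(b,(.561,.156),th=t)
b=cv2.imread('pics/side4.png');print('box, lid edge directions (side, z=.08)')
dials(cv2.imread('pics/top4.png'),[(112,195,140,215)])
where(.561,.156,.094,-.471+np.pi)
"
```

```text
215
ctr 0.565 0.2868 size [0.0233 0.0037] dial by fit -0.618 by axis -0.597
ctr 0.556 0.0563 size [0.0538 0.0027] dial by fit -0.032 by axis 1.704
222
228
box, lid edge directions (side, z=.08)
line [0.5543 0.2748] len 0.0047 world ang -0.867 dial 0.95
t 11.1667 p [0.5577 0.1563 0.0895] q6 -1.003 x ang 2.672 rows25: tx -0.12 ty 0.05 tz -0.18
spin/0.1 0.01
```

The side view is biased by a few hundredths of a radian, so I step aside and check the left dial from the top before touching the right one.

Call:
{"api": "arm_command", "payload": {
  "steps": [100,0,0,-1,0,100,0,0,-1,0,100,0,0,-1,0,100,0,0,-1,0,100,0,0,-1,0,100,-0.45,-0.89,0,0,100,-0.45,-0.89,0,0,100,-0.45,-0.89,0,0]
}}

```text
time: 11.83
eef_pos: [0.5616, 0.0814, 0.2218]
tcp_rot: [0.232, 0.973, 0.0, 0.002]
contact_force: [1.1, -0.3, -1.0]
opening: 0.997
finger_force: 0.0
```

Call:
{"api": "arm_command", "payload": {
  "steps": [100,-0.45,-0.89,0,0,100,-0.45,-0.89,0,0,100,-0.45,-0.89,0,0,100,-0.45,-0.89,0,0,100,-0.45,-0.89,0,0,100,0,0,0,0]
}}

```text
time: 12.33
eef_pos: [0.5613, -0.0467, 0.2208]
tcp_rot: [0.234, 0.972, -0.001, 0.002]
contact_force: [-0.5, -0.7, -0.7]
opening: 0.995
finger_force: 0.0
```

```bash
python3 -c "
from h import *
a=ctrl.read_camera('top')[:,:,::-1];cv2.imwrite('pics/top5.png',a)
dials(a,[(108,190,143,214),(182,182,200,204)])
where(.561,.156,.214,-.471+np.pi)
cv2.imwrite('pics/a5.png',cv2.resize(a[140:260,90:240],(600,480),interpolation=cv2.INTER_CUBIC))"
```

```text
line [0.562  0.2682] len 0.0254 world ang -0.704 dial 0.787
line [0.574  0.1508] len 0.0255 world ang -0.471 dial 0.554
t 12.3833 p [ 0.5612 -0.0449  0.2206] q6 -1.358 x ang 2.669 rows25: tx 3.67 ty 7.15 tz 0.27
spin/0.1 -0.02
```

View pics/a5.png

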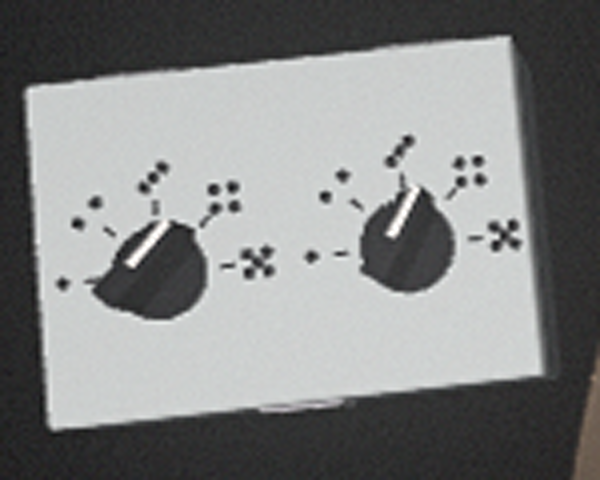

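The left dial reads 0.787 rad against a target of 0.785, on the 4-dot line; the right dial is untouched at 0.554. I go back to the right dial and grip it.

Call:
{"api": "arm_command", "payload": {
  "steps": [100,0.46,0.89,0,0,100,0.46,0.89,0,0,100,0.46,0.89,0,0,100,0.46,0.89,0,0,100,0.46,0.89,0,0,100,0.46,0.89,0,0,100,0.46,0.89,0,0,100,0.46,0.89,0,0]
}}

```text
time: 13.05
eef_pos: [0.5587, 0.1599, 0.2201]
tcp_rot: [0.232, 0.973, 0.0, 0.001]
contact_force: [-0.0, 0.4, 0.7]
opening: 1.0
finger_force: 0.0
```

Call:
{"api": "arm_command", "payload": {
  "steps": [100,0,0,0,0,100,0,0,1,0,100,0,0,1,0,100,0,0,1,0,100,0,0,1,0,100,0,0,1,0,100,0,0,0,0]
}}

```text
time: 13.63
eef_pos: [0.5551, 0.1572, 0.0888]
tcp_rot: [0.232, 0.973, -0.002, -0.005]
contact_force: [-1.6, -0.8, -0.8]
opening: 1.001
finger_force: 0.0
```

```bash
python3 -c "
from h import *
where(.561,.156,.095,-.471+np.pi)"
```

```text
t 13.6333 p [0.5551 0.1572 0.0888] q6 -1.002 x ang 2.673 rows25: tx -0.23 ty 0.06 tz -0.25
spin/0.1 0.02
```

Call:
{"api": "arm_command", "payload": {
  "steps": [100,-0.08,0.06,0,0,100,0,0,0,0,0,0,0,0,0,0,0,0,0,0,0,0,0,0,0,0,0,0,0,0,0,0,0,0,0,0,0,0,0,0],
  "squeeze": 30
}}

```text
time: 14.3
eef_pos: [0.5616, 0.1578, 0.0942]
tcp_rot: [0.232, 0.973, 0.0, 0.0]
contact_force: [-0.5, -0.1, 5.9]
opening: 0.16
finger_force: 33.7
```

Call:
{"api": "arm_command", "payload": {
  "steps": [0,0,0,0,0,0,0,0,0,0]
}}

```text
time: 14.47
eef_pos: [0.5616, 0.1578, 0.0942]
tcp_rot: [0.232, 0.973, 0.0, 0.0]
contact_force: [-1.1, 0.0, 2.1]
opening: 0.156
finger_force: 32.8
```

```bash
python3 -c "
from h import *
where(.561,.156,.095,YAW+.785+np.pi)"
```

```text
t 14.4667 p [0.5616 0.1578 0.0942] q6 -1.002 x ang 2.673 rows25: tx -0.01 ty -0.08 tz -0.03
spin/0.1 -13.37
```

Gripped. I turn anticlockwise by 1.34 rad.

Call:
{"api": "arm_command", "payload": {
  "steps": [0,0,0,0,-0.8,0,0,0,0,-0.8,0,0,0,0,-0.8,0,0,0,0,-0.8,0,0,0,0,-0.8,0,0,0,0,-0.8,0,0,0,0,-0.8,0,0,0,0,-0.8]
}}

```text
time: 15.13
eef_pos: [0.5614, 0.1565, 0.0942]
tcp_rot: [-0.088, 0.996, -0.001, -0.001]
contact_force: [-1.7, -4.1, 2.8]
opening: 0.157
finger_force: 33.1
```

Call:
{"api": "arm_command", "payload": {
  "steps": [0,0,0,0,-0.8,0,0,0,0,-0.8,0,0,0,0,-0.8,0,0,0,0,-0.8,0,0,0,0,-0.8,0,0,0,0,-0.8,0,0,0,0,-0.8,0,0,0,0,-0.8]
}}

```text
time: 15.8
eef_pos: [0.562, 0.1554, 0.0942]
tcp_rot: [-0.397, 0.918, -0.002, -0.001]
contact_force: [-0.4, -8.1, 1.3]
opening: 0.158
finger_force: 32.9
```

Call:
{"api": "arm_command", "payload": {
  "steps": [0,0,0,0,-0.6,0,0,0,0,0,0,0,0,0,0]
}}

```text
time: 16.05
eef_pos: [0.5621, 0.1553, 0.0942]
tcp_rot: [-0.423, 0.906, -0.002, -0.001]
contact_force: [-0.5, -6.9, 2.7]
opening: 0.155
finger_force: 32.9
```

```bash
python3 -c "
from h import *
where(.561,.156,.095,YAW+.785+np.pi);s=ctrl.get_state();print(s['opening'],s['contact_force'],s['wrist_torque'])"
```

```text
t 16.05 p [0.5621 0.1553 0.0942] q6 -2.342 x ang 4.014 rows25: tx 0.01 ty 0.05 tz -0.03
spin/0.1 0.04
0.154554425242991 [-0.52516055 -6.91312451  2.69332932] [-1.1388343   0.03633846 -0.02793492]
```

Call:
{"api": "arm_command", "payload": {
  "steps": [100,0,0,0,0,100,0,0,0,0,100,0,0,0,0,100,0,0,0,0,100,0,0,0,0,100,0,0,0,0,100,0,0,-0.5,0,100,0,0,-1,0]
}}

```text
time: 16.72
eef_pos: [0.5588, 0.1576, 0.1286]
tcp_rot: [-0.422, 0.907, 0.001, -0.004]
contact_force: [-0.5, 0.2, -0.7]
opening: 0.997
finger_force: 0.0
```

Call:
{"api": "arm_command", "payload": {
  "steps": [100,0,0,-1,0,100,0,0,-1,0,100,0,0,-1,0,100,0,0,-1,0,100,0.77,-0.64,0,0,100,0.77,-0.64,0,0,100,0.77,-0.64,0,0,100,0.77,-0.64,0,0]
}}

```text
time: 17.38
eef_pos: [0.5609, 0.0569, 0.2329]
tcp_rot: [-0.422, 0.906, -0.0, 0.001]
contact_force: [0.3, 0.9, 0.1]
opening: 1.002
finger_force: 0.0
```

Call:
{"api": "arm_command", "payload": {
  "steps": [100,0.77,-0.64,0,0,100,0.77,-0.64,0,0,100,0.77,-0.64,0,0,100,0.77,-0.64,0,0,100,0,0,0,0,100,0,0,0,0]
}}

```text
time: 17.88
eef_pos: [0.5603, -0.0434, 0.2323]
tcp_rot: [-0.421, 0.907, -0.0, 0.0]
contact_force: [-1.3, -0.0, 0.8]
opening: 0.999
finger_force: 0.0
```

```bash
python3 -c "
from h import *
a=ctrl.read_camera('top')[:,:,::-1];cv2.imwrite('pics/top6.png',a)
dials(a,[(108,190,143,214),(170,182,200,204)])
cv2.imwrite('pics/a6.png',cv2.resize(a[140:260,90:240],(600,480),interpolation=cv2.INTER_CUBIC))"
```

```text
line [0.5621 0.2681] len 0.0257 world ang -0.702 dial 0.785
line [0.571  0.1675] len 0.026 world ang 0.886 dial -0.803
```

View pics/a6.png

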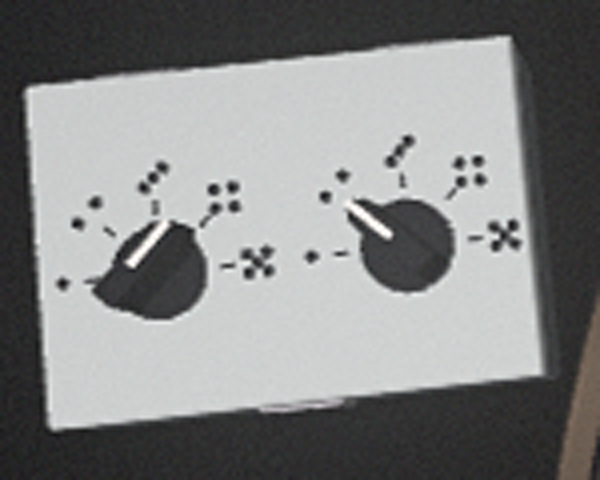

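The left dial reads 0.785 rad and points at four dots. The right dial reads -0.803 rad, 0.02 rad past its target of -0.785, and points at two dots. The gripper is clear, so I hand in.

```bash
python3 -c "
from plant import ctrl
print(ctrl.sign_off())"
```

```text
the job is handed in; nothing more can be done
None
```

The code four-two is set, left dial first (0.785 rad), then the right (-0.80 rad, target -0.785); both dials are released, the stirrer was not touched, and the job was handed in at about 18 s.

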